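# Clamp a sample in the swing-strap fixture

## Task

Clamp the white sample puck that lies in the nest of the grey fixture: with a finger, push the steel strap round until it rests against its stop over the puck, and only then push the red cam lever all the way down so that the strap's foot presses on the puck. Only push: the puck stays in its nest and is not picked up, and the other things on the bench are left where they are.

Things in the scene. Friction and masses are not known exactly. Their poses are not given: they have to be found in the camera images.
- fixture: Clamping fixture, fixed to the bench: grey base plate 160 x 90 x 14 mm (its x, y, z), origin at the centre of its underside, z up. Its pivot post stands at x = +45 mm, y = 0 and the nest at x = -35 mm, y = 0 of this frame. Nothing on it is higher than 78 mm, save the red lever while that stands up.
- nest (a point): Centre of the nest's floor, 14 mm above the bench: an aluminium ring, 28 mm inner and 33 mm outer radius, 8 mm high, in which the sample puck lies (top of the ring 22 mm, top of the puck 34 mm above the bench).
- sample: The white sample puck in the nest, 52 mm diameter, 20 mm high, 35 g, loose, with 2 mm play; origin at the centre of its underside.
- pivot (a point): Point on the upright axis of the pivot post about which the strap and the lever swing together, 49 mm above the bench (half-way up the strap).
- swivel (a joint): Swing of the strap about the upright pivot, rad. 0: against its stop, pointing along the fixture's -x with the foot centred over the nest. Positive: swung away, clockwise as seen from above: at q the strap points from the pivot along (-cos q, +sin q) of the fixture's x, y, so it is closed by pushing it anticlockwise. Starts between 0.9 and 1.4; hard stops at 0 and 2.0. It moves stiffly (0.18 N m, 2 N at the strap's end) and stays where it is left.
- strap_end (a point): Point on the strap's centre line, 92 mm from the pivot, half-way up the strap: a place to push against its side. The strap is a flat steel bar 28 mm wide and 14 mm thick, from 42 to 56 mm above the bench, its free end 108 mm from the pivot. A 62 mm high, 18 mm wide steel nut sits on it at 80 mm, above the foot; the lowered strap is 4.5 mm lower.
- foot: Round rubber foot, 18 mm diameter, under the strap, 80 mm from the pivot; origin at the centre of its lower face. With the lever up it passes 2.5 mm above the puck; pushing the lever down lowers the strap evenly, by 4.5 mm in all, and the sprung foot then presses on the puck with about 7 N. With the lever down first, the foot would strike the puck's side.
- cam (a joint): Angle of the red cam lever, rad. It turns about a level pin on the pivot axis, 66 mm above the bench, and always points the other way from the strap: 0: standing up 70 degrees above level; 1.22 (end stop): lying level, fully down. At value c it points (70 degrees - c) above level. Starts between 0 and 0.2; friction 0.15 N m (2 to 4 N at the lever); it stays where it is left.
- lever_tip (a point): The lever's free end, on its centre line, 90 mm from the pin. The lever is a rod, 10 mm thick to 40 mm from the pin, then a red grip 16 mm thick with a rounded end. Push it from the strap's side of it, outward and down.
- red_mount: Loose red resin mount, 30 mm diameter, 18 mm high, beside the fixture; leave it.
- vial: Loose small vial with a black cap, 23 mm diameter, 53 mm high, beside the fixture; leave it.
- blue_mount: Loose blue resin mount, 30 mm diameter, 18 mm high, to the left; leave it.
- dish: Loose glass dish with lid, 67 mm diameter, 17 mm high, to the far right; leave it.
- sample_puck_1: One of four more loose white sample pucks in a row to the right of the fixture, about 53 mm diameter, 20 mm high; leave it.
- sample_puck_2: One of four more loose white sample pucks in a row to the right of the fixture, about 53 mm diameter, 20 mm high; leave it.
- sample_puck_3: One of four more loose white sample pucks in a row to the right of the fixture, about 53 mm diameter, 20 mm high; leave it.
- sample_puck_4: One of four more loose white sample pucks in a row to the right of the fixture, about 53 mm diameter, 20 mm high; leave it.
Mind the look-alikes: they are no part of the job. There is more than one size of the fixture; the one meant has the size given above.

How it is judged (in metres and radians):
On the way, in this order (a step that is already met when the one before it is completed fails the run):
1. the strap is against its stop over the puck, the lever still up (value of joint swivel below 0.09 rad and value of joint cam below 0.7 rad), for 0.2 s.
2. the lever is pushed fully down with the strap over the puck (value of joint swivel below 0.09 rad and value of joint cam above 1.12 rad), for 0.2 s.
At the end, for the whole second after the job is handed in: The strap is within 0.09 rad of its stop over the puck, the lever within 0.1 rad of fully down, the foot presses on the puck with more than 2 N, and the puck lies still, flat and in its nest (all of step 2 and contact force between foot and sample above 2 N and horizontal distance between sample and nest below 0.005 m and distance between sample and nest below 0.006 m and angle between sample's own z axis and vertical below 0.06 rad and linear speed of sample below 0.01 m/s); the robot touches nothing.
It fails at once if the lever is pushed down before the strap is over the puck (value of joint cam above 0.7 rad and value of joint swivel above 0.15 rad).
It fails at once if the puck is lifted or knocked out of its nest (distance between sample and nest above 0.012 m or angle between sample's own z axis and vertical above 0.3 rad).
It fails at once if another thing on the bench is moved by more than 20 mm (distance of any of red_mount, vial, blue_mount, dish, sample_puck_1, sample_puck_2, sample_puck_3, sample_puck_4 from where it was at the start of the episode above 0.02 m).
It also fails if it takes over 51 s, if anything falls off the work surface, if the arm or the gripper's body presses on something with over 40 N, if the wrist force passes 120 N, or if a joint passes its speed limit or range.

## Robot

A 6-joint arm with a two-finger parallel gripper is mounted at the origin on a cart in front of the work surface, level with it; the furniture and walls round the work are solid. World frame = base frame: x ahead of the robot, y to its left, z up, the work surface at z = 0. Lengths are in m, angles in degrees, forces in N, time in s.
With the tool pointing down it reaches from about 0.35 to 0.875 m from the base axis. Payload 4.2 kg.
Tool frame: the origin (TCP) lies midway between the tips of the shut fingers; the grasp point (between the pads) lies 19 mm behind it; y points along the fingers, x is the direction in which the jaws open and shut, and the axes are right-handed (so a half turn about y gives the same grasp; the last joint's range is limited). The gripper opens to 87 mm and grips with 3 to 60 N. Pads are 19 mm wide; open, the fingers measure 117 mm over their backs; the gripper's body (75 mm by 190 mm) begins 51 mm behind the grasp point.
Start: joints at [83.858, 22.042, 0.453, 0, -68.411, -14.817], TCP at [0.224, 0.584, 0.223] pointing down, gripper open.
Joint ranges: [-179.83, 179.83], [-69.29, 118.12], [-61.27, 80.66], [-181.25, 117.63], [-171.15, -9.14], [-177.46, 177.46]. Speed limits (degrees/s): [159.86, 159.86, 180, 180, 180, 180].

## Interface

Orientations are given as a 3x3 rotation matrix whose columns are the frame's x, y, z axes.
In Python, from station import * gives the robot as it stands.
- The arm moves only by the tool jog_arm, never from a script. Its argument "series" is a list of rows, each a list of 3 entries, a list of its own where there are three numbers: the shift along the tool's x, y, z in m, then the turn, a rotation vector about the tool's x, y, z in degrees, then the finger opening in m, from 0 to 0.087. A call has 1 to 10 rows; each row shifts and turns the commanded pose from where the row before left it, along the tool's axes as they then stand; what a row does not reach is not made up. A row lasts 1/8 s, in which the tool goes at most 62.5 mm and 10.7 degrees, less where a joint would pass 70% of its speed; a pose out of reach is approached as far as the arm can. A call is refused whole if a number of a shift passes 0.0625 or a number of a turn 10.7, either way. A call with a gripper value outside its range is refused whole. The fingers move at their own pace and stop on an object; the grip force is fixed at half the most. Time passes only in rows, so rows that do not move let the fingers close. It gives the time, the measured TCP pose, the force and the opening at its end, in the units of the state.
- sense(): the state, without advancing time (a new reading comes with each control period).
- capture(name): name is "scene" or "side" or "wrist"; returns the picture (400x640x3 uint8, red, green, blue); there is no depth.
- camera_info(name): a dict with "fx", "fy", "cx", "cy" (pixels), "k1" (the pictures are not rectified: a ray, as slopes to the right and down, at radius r is drawn at 1 + k1 r^2 times it, then the intrinsics apply), "rvec" (rotation vector, rad) and "tvec" (3), from world to camera coordinates, as OpenCV has them. Camera axes: x right, y down, z forward; pixel columns grow to the right and rows downward; lengths in m; the calibration is good to about 2 mm. A picture is of the moment at which its call begins: read the wrist's pose just before it. camera_info takes no time and is no camera call; for the wrist camera it gives the pose at the moment of the call.
- finish_job(): hands the job in, once; it reports no verdict.
The state is a dict: "time_s": time; "joints": joint angles; "joint_velocities": joint speeds; "effort": joint torques, N m; "tcp_pos": TCP position; "ee_rot": TCP orientation; "wrist_force": force on the tool from outside, world axes, zero at the start; "moment": the same for the moment, N m; "gripper_width": opening from 0.0 (shut) to 1.0 (fully open).
Only numpy, scipy, OpenCV 4.12 (cv2) and the standard library are available. Lean on these libraries where they do the work, as an engineer would, in place of code of your own. Each camera call takes 0.05 s, during which the arm holds its last target. There are 200 camera calls.

## Working session

There is one attempt and no reset: what is moved stays moved. The work goes in short steps, Python scripts to look and compute and a tool call to move; the robot and the scene stay as the last step left them, time stands still between calls to the robot, and variables do not carry over. Pictures are saved under pics/ and viewed, about 8 in all and at most 12, crops included, and the job is handed in when it is done.

Besides the shell and the picture viewer there is one more tool, called after ">>>" as a command line: name --argument value ..., lists and objects as JSON in quotes. jog_arm: Moves the arm, as the interface text tells. Its arguments: {"type":"object","properties":{"series":{"type":"array","items":{"type":"array"}}},"required":["series"]}

```bash
mkdir -p pics; python3 - <<'E'
from station import *
import cv2
s=sense();print(s)
for n in("scene","side"):
    cv2.imwrite(f"pics/{n}0.png",capture(n)[:,:,::-1]);print(n,camera_info(n))
E
```

```text
{'time_s': 0.0, 'joints': array([ 8.38579861e+01,  2.20906004e+01,  3.78967369e-01, -2.96018816e-02,
       -6.84107512e+01, -1.48171968e+01]), 'joint_velocities': array([-0.1188734 , -0.11582163, -0.02325321, -0.02647147,  0.00647429,
       -0.04251526]), 'effort': array([-1.09177290e-03, -3.90674007e+01,  1.87410074e+01,  4.21977460e+00,
        1.09730315e-02, -1.95305438e-04]), 'tcp_pos': array([0.22332108, 0.58308777, 0.22145416]), 'ee_rot': array([[-3.57880460e-01, -7.06180470e-04,  9.33767143e-01],
       [-9.33764847e-01, -2.07229919e-03, -3.57881147e-01],
       [ 2.18777357e-03, -9.99997603e-01,  8.22288893e-05]]), 'wrist_force': array([-0.29761628,  0.11229135, -0.34824974]), 'moment': array([ 0.02575708, -0.0176526 ,  0.00526202]), 'gripper_width': 1.0016687094089523}
scene {'fx': 453.26791800915294, 'fy': 453.26791800915294, 'cx': 323.72880814133197, 'cy': 209.53993833061477, 'k1': 0.03288303548281053, 'rvec': array([ 2.03513642, -0.69559249,  0.38224612]), 'tvec': array([-0.4099935 ,  0.3074874 ,  0.94033831])}
side {'fx': 369.48839615093465, 'fy': 369.48839615093465, 'cx': 322.6321193213199, 'cy': 199.56358130427913, 'k1': -0.05245007913754319, 'rvec': array([ 0.56164792, -2.29661139,  1.62264141]), 'tvec': array([0.54117491, 0.1971508 , 0.98679312])}
```

View pics/scene0.png

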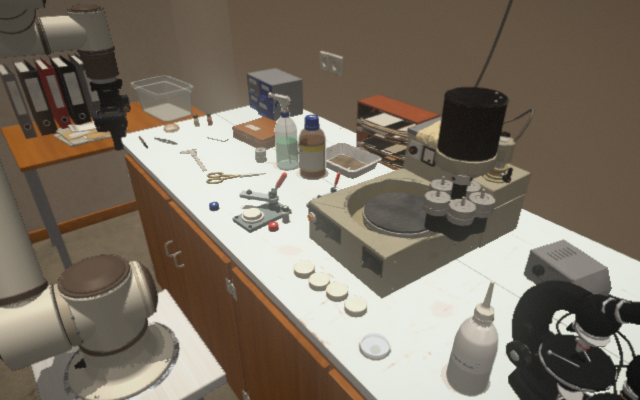

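View pics/side0.png

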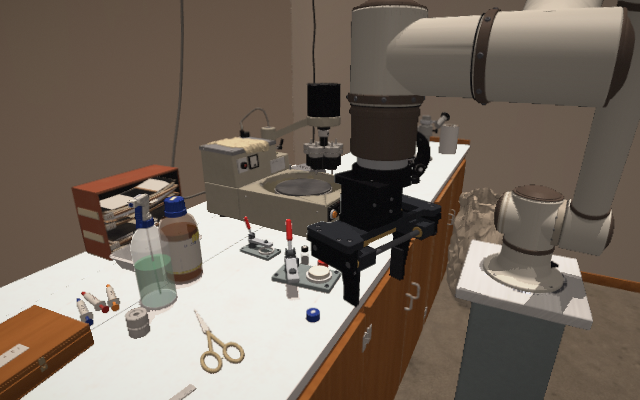

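The scene view shows two lookalike fixtures: the larger near (265,213) and a smaller one near (330,190). In the side view they are at (307,272) and (262,247). The blue mount is at (214,206), the red mount at (273,227), and the four pucks run from (304,269) to (355,306). I'll take a close crop of the larger fixture in both views.

```bash
python3 - <<'E'
import cv2,numpy as np
a=cv2.imread("pics/scene0.png")[165:240,220:350]; b=cv2.imread("pics/side0.png")[210:295,232:352]
a=cv2.resize(a,None,fx=6,fy=6,interpolation=3)[:, :780]; b=cv2.resize(b,None,fx=6,fy=6,interpolation=3)
cv2.imwrite("pics/ca.png",a);cv2.imwrite("pics/cb.png",b);print(a.shape,b.shape)
E
```

```text
(450, 780, 3) (510, 720, 3)
```

View pics/ca.png

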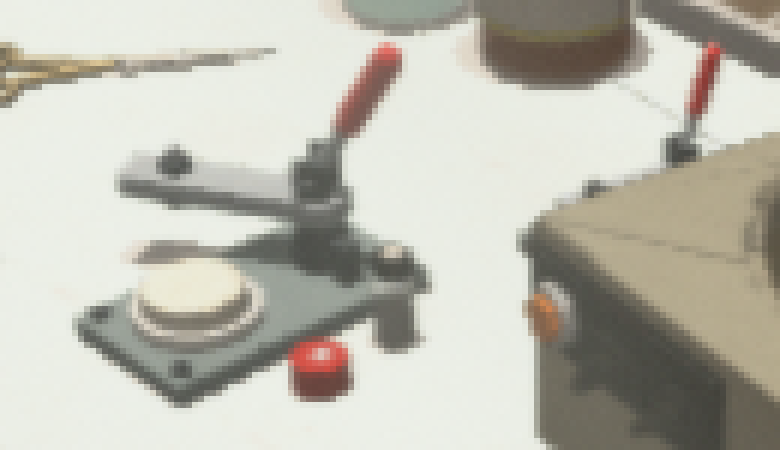

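View pics/cb.png

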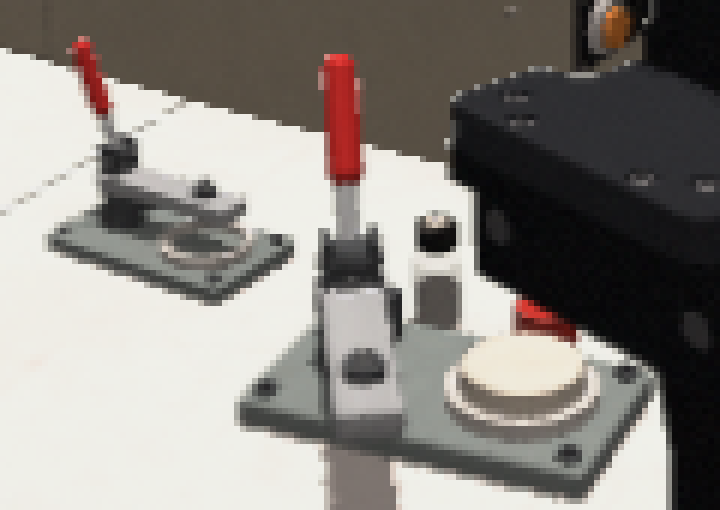

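The chosen fixture holds a white puck, and its strap is swung open. The smaller one's nest is empty. In the scene crop: puck top (195,288), nut (175,155), lever tip (388,55), plate corners (78,322), (180,395), (428,275). In the side crop: puck (523,367), nut (365,358), lever tip (338,62), plate corners (240,408), (580,487), (655,378).

```bash
cat >h.py <<'E'
from station import *
import numpy as np,cv2
def ray(n,uv,ci=None):
    c=ci or camera_info(n); x=np.array([(uv[0]-c["cx"])/c["fx"],(uv[1]-c["cy"])/c["fy"]]);d=x.copy()
    for _ in range(20): d=x/(1+c["k1"]*(d@d))
    R=cv2.Rodrigues(np.array(c["rvec"]))[0]; v=R.T@np.append(d,1); return -R.T@np.array(c["tvec"]),v/np.linalg.norm(v)
def onz(n,uv,z,ci=None):
    o,v=ray(n,uv,ci); return o+v*(z-o[2])/v[2]
def tri(rs):
    A=sum(np.eye(3)-np.outer(v,v) for o,v in rs); b=sum((np.eye(3)-np.outer(v,v))@o for o,v in rs); return np.linalg.solve(A,b)
def proj(n,P,ci=None):
    c=ci or camera_info(n); R=cv2.Rodrigues(np.array(c["rvec"]))[0]; p=R@np.asarray(P)+np.array(c["tvec"]); d=p[:2]/p[2]; d=d*(1+c["k1"]*(d@d)); return d*c["fx"]+[c["cx"],c["cy"]]
E
python3 - <<'E'
from h import *
np.set_printoptions(precision=4,suppress=True)
S=lambda u,v:((u+.5)/6-.5+220,(v+.5)/6-.5+165)
D=lambda u,v:((u+.5)/6-.5+232,(v+.5)/6-.5+210)
for n,a,b,z in [("puck",(195,285),(523,365),.034),("nut",(175,155),(365,358),.062),("tip",(388,52),(338,60),None),
  ("vialtop",(393,248),(436,218),.053),("redtop",(320,350),(545,305),.018),("pivnear",(318,170),(350,245),None)]:
    print(n,tri([ray("scene",S(*a)),ray("side",D(*b))]),*( [onz("scene",S(*a),z),onz("side",D(*b),z)] if z else []))
for uv in [(78,322),(180,392),(430,270)]: print("sc",onz("scene",S(*uv),.014))
for uv in [(240,405),(578,482),(655,376),(315,325)]: print("si",onz("side",D(*uv),.014))
E
```

```text
puck [0.4701 0.29   0.0317] [0.468  0.2864 0.034 ] [0.4687 0.2931 0.034 ]
nut [0.5029 0.3619 0.0632] [0.5032 0.3632 0.062 ] [0.5047 0.3597 0.062 ]
tip [0.5749 0.2636 0.1409]
vialtop [0.5484 0.2272 0.0546] [0.5489 0.2287 0.053 ] [0.551  0.2238 0.053 ]
redtop [0.4972 0.2183 0.0188] [0.4978 0.2194 0.018 ] [0.4978 0.2171 0.018 ]
pivnear [0.55   0.2953 0.0698]
sc [0.4188 0.3209 0.014 ]
sc [0.428 0.235 0.014]
sc [0.5858 0.2533 0.014 ]
si [0.5759 0.3483 0.014 ]
si [0.4222 0.3336 0.014 ]
si [0.4293 0.2447 0.014 ]
si [0.5851 0.2757 0.014 ]
```

```bash
python3 - <<'E'
from h import *
np.set_printoptions(precision=4,suppress=True)
print("bottle",onz("scene",(313,175),0),onz("side",(184,279),0),"spray",onz("scene",(287,166),0),onz("side",(157,304),0))
P=np.array([.548,.297]);s=sense();R=s["ee_rot"]
def T(deg): a=np.radians(deg);return np.array([np.cos(a),np.sin(a)])
def tcp(q,off,r=.092): return P+r*T(186-q)-off*T(276-q)
print("tool x,z ang",np.degrees(np.arctan2(R[1,0],R[0,0])),np.degrees(np.arctan2(R[1,2],R[0,2])))
d=tcp(61,.055)-s["tcp_pos"][:2]; print("start",tcp(61,.055),"shift xz in present axes",d@R[:2,0],d@R[:2,2])
E
```

```text
bottle [0.7927 0.42   0.    ] [0.7864 0.4457 0.    ] spray [0.7593 0.5383 0.    ] [0.7581 0.5554 0.    ]
tool x,z ang -110.96824434836525 -20.96823276366837
start [0.5403 0.4039] shift xz in present axes 0.053970053995800946 0.3600651126644235
```

>>> jog_arm --series '[[[0.006,0,0.036],[0,0,0],0],[[0.006,0,0.036],[0,0,0],0],[[0.006,0,0.036],[0,0,0],0],[[0.006,0,0.036],[0,0,0],0],[[0.006,0,0.036],[0,0,0],0],[[0.006,0,0.036],[0,0,0],0],[[0.006,0,0.036],[0,0,0],0],[[0.006,0,0.036],[0,0,0],0],[[0.006,0,0.036],[0,0,0],0],[[0,0,0.036],[0,0,0],0]]'

```text
time_s: 1.35
tcp_pos: [0.5411, 0.4034, 0.2221]
ee_rot: [[-0.358, -0.001, 0.934], [-0.934, -0.001, -0.358], [0.001, -1.0, -0.001]]
wrist_force: [-0.9, -0.3, 0.7]
gripper_width: 0.016
```

>>> jog_arm --series '[[[0,0,0],[0,8.5,0],0],[[0,0,0],[0,8.5,0],0],[[0,0,0],[0,8.5,0],0],[[0,0,0],[0,8.5,0],0],[[0,0.03,0],[0,0,0],0],[[0,0.03,0],[0,0,0],0],[[0,0.02,0],[0,0,0],0],[[0,0,0],[0,0,0],0]]'

```text
time_s: 2.35
tcp_pos: [0.5393, 0.4034, 0.14]
ee_rot: [[-0.819, -0.004, 0.574], [-0.574, -0.004, -0.819], [0.005, -1.0, 0.001]]
wrist_force: [0.3, 0.2, 0.4]
gripper_width: 0.004
```

```bash
python3 - <<'E'
from h import *
s=sense();print(s["tcp_pos"],s["ee_rot"],s["wrist_force"])
P=np.array([.548,.297])
a=cv2.resize(capture("scene")[140:265,200:360],None,fx=5,fy=5,interpolation=3)[:,:780]
cv2.imwrite("pics/c2.png",a[:600,:,::-1])
E
```

```text
[0.5393137  0.40335297 0.1399556 ] [[-8.18899544e-01 -3.86924749e-03  5.73923832e-01]
 [-5.73911285e-01 -3.92237071e-03 -8.18908085e-01]
 [ 5.41970008e-03 -9.99984822e-01  9.91422785e-04]] [0.27480282 0.24911571 0.39594556]
```

View pics/c2.png

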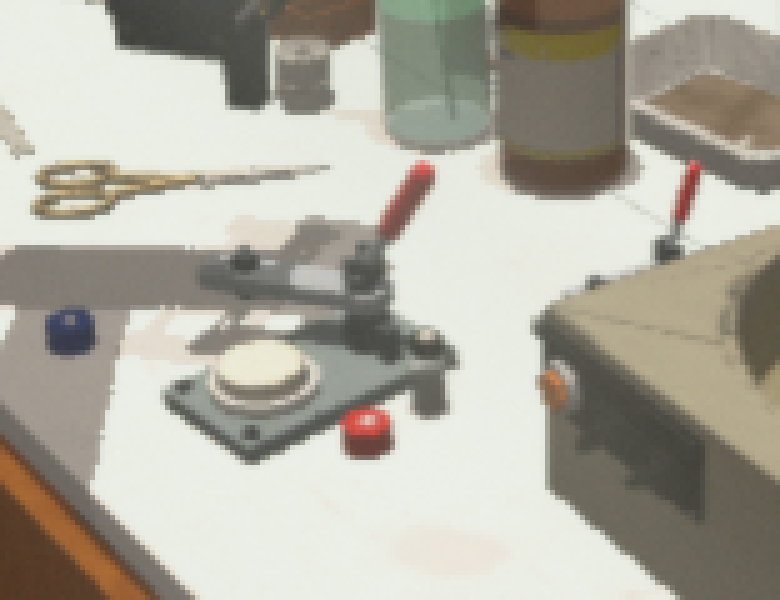

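The strap, lever and puck are unchanged and the bench around the finger is clear; the finger itself is at (245,85). Next I lower it beside the strap and come into contact.

>>> jog_arm --series '[[[0,0.031,0],[0,0,0],0],[[0,0.031,0],[0,0,0],0],[[0,0.031,0],[0,0,0],0],[[0,0,0],[0,0,0],0],[[0.012,0,0],[0,0,0],0],[[0.009,0,0],[0,0,0],0],[[0.004,0,0],[0,0,0],0]]'

```text
time_s: 3.28
tcp_pos: [0.5196, 0.3901, 0.0512]
ee_rot: [[-0.819, 0.001, 0.574], [-0.574, 0.002, -0.819], [-0.002, -1.0, -0.0]]
wrist_force: [0.2, -0.1, -0.8]
gripper_width: 0.008
```

>>> jog_arm --series '[[[0.005,0,-0.0014],[0,-3,0],0],[[0.005,0,-0.0014],[0,-3,0],0],[[0.005,0,-0.0014],[0,-3,0],0],[[0.005,0,-0.0014],[0,-3,0],0],[[0.005,0,-0.0014],[0,-3,0],0],[[0.005,0,-0.0014],[0,-3,0],0],[[0.005,0,-0.0014],[0,-3,0],0],[[0.005,0,-0.0014],[0,-3,0],0],[[0.005,0,-0.0014],[0,-3,0],0],[[0.005,0,-0.0014],[0,-3,0],0]]'

```text
time_s: 4.53
tcp_pos: [0.4777, 0.3632, 0.0507]
ee_rot: [[-0.42, 0.003, 0.908], [-0.908, 0.003, -0.42], [-0.004, -1.0, 0.001]]
wrist_force: [1.4, 2.0, -0.7]
gripper_width: 0.008
```

```bash
python3 - <<'E'
from h import *
np.set_printoptions(precision=4,suppress=True)
s=sense();R=s["ee_rot"];P=np.array([.548,.297]);d=P-s["tcp_pos"][:2]
print(s["tcp_pos"],s["wrist_force"],np.degrees(np.arctan2(R[1,0],R[0,0])),"pivot in tool x,z",d@R[:2,0],d@R[:2,2])
E
```

```text
[0.4777 0.3632 0.0507] [ 1.3511  2.0208 -0.7219] -114.82900456498703 pivot in tool x,z 0.03060023684434131 0.09158515479932229
```

Contact is made: the reaction is about 2.4 N, the expected 2 N. I carry on to the stop.

>>> jog_arm --series '[[[0.005,0.002,-0.0014],[0,-3,0],0],[[0.005,0.002,-0.0014],[0,-3,0],0],[[0.005,0,-0.0014],[0,-3,0],0],[[0.005,0,-0.0014],[0,-3,0],0],[[0.005,0,-0.0014],[0,-3,0],0],[[0.005,0,-0.0014],[0,-3,0],0],[[0.005,0,-0.0014],[0,-3,0],0],[[0.005,0,-0.0014],[0,-3,0],0],[[0.005,0,-0.0014],[0,-3,0],0]]'

```text
time_s: 5.65
tcp_pos: [0.4554, 0.3229, 0.047]
ee_rot: [[0.038, 0.003, 0.999], [-0.999, 0.004, 0.038], [-0.003, -1.0, 0.003]]
wrist_force: [-0.4, 1.5, 0.7]
gripper_width: 0.002
```

>>> jog_arm --series '[[[0.003,0,-0.0014],[0,-3,0],0],[[0.002,0,0],[0,0,0],0],[[0,0,0],[0,0,0],0]]'

```text
time_s: 6.02
tcp_pos: [0.454, 0.3172, 0.0463]
ee_rot: [[0.087, 0.002, 0.996], [-0.996, 0.002, 0.087], [-0.002, -1.0, 0.002]]
wrist_force: [0.6, 1.3, 0.8]
gripper_width: 0.006
```

No stop force yet, so I push on in small steps.

>>> jog_arm --series '[[[0.002,0,0],[0,0,0],0],[[0.002,0,0],[0,0,0],0],[[0,0,0],[0,0,0],0]]'

```text
time_s: 6.4
tcp_pos: [0.4538, 0.3122, 0.0454]
ee_rot: [[0.088, -0.0, 0.996], [-0.996, -0.0, 0.088], [0.0, -1.0, -0.0]]
wrist_force: [0.2, 1.0, 0.9]
gripper_width: 0.003
```

>>> jog_arm --series '[[[0.002,0,0],[0,0,0],0],[[0,0,0],[0,0,0],0]]'

```text
time_s: 6.65
tcp_pos: [0.4538, 0.3102, 0.0454]
ee_rot: [[0.088, -0.001, 0.996], [-0.996, -0.001, 0.088], [0.0, -1.0, -0.001]]
wrist_force: [-0.5, 1.5, 0.8]
gripper_width: 0.007
```

>>> jog_arm --series '[[[0.002,0,0],[0,0,0],0],[[0,0,0],[0,0,0],0]]'

```text
time_s: 6.9
tcp_pos: [0.454, 0.3096, 0.0454]
ee_rot: [[0.088, 0.0, 0.996], [-0.996, 0.002, 0.088], [-0.002, -1.0, 0.0]]
wrist_force: [-4.4, 4.8, -0.3]
gripper_width: 0.003
```

>>> jog_arm --series '[[[0.002,0,0],[0,0,0],0],[[0,0,0],[0,0,0],0]]'

```text
time_s: 7.15
tcp_pos: [0.4541, 0.3093, 0.0455]
ee_rot: [[0.088, 0.001, 0.996], [-0.996, 0.005, 0.088], [-0.005, -1.0, 0.001]]
wrist_force: [-6.3, 9.5, -0.6]
gripper_width: 0.006
```

```bash
python3 - <<'E'
from h import *
s=sense();print(s["tcp_pos"],s["wrist_force"])
a=cv2.resize(capture("scene")[165:240,200:310],None,fx=7,fy=7,interpolation=3)
cv2.imwrite("pics/c3.png",a[:,:,::-1])
E
```

```text
[0.45407869 0.30928206 0.04553782] [-6.27349783  9.52059832 -0.58546654]
```

View pics/c3.png

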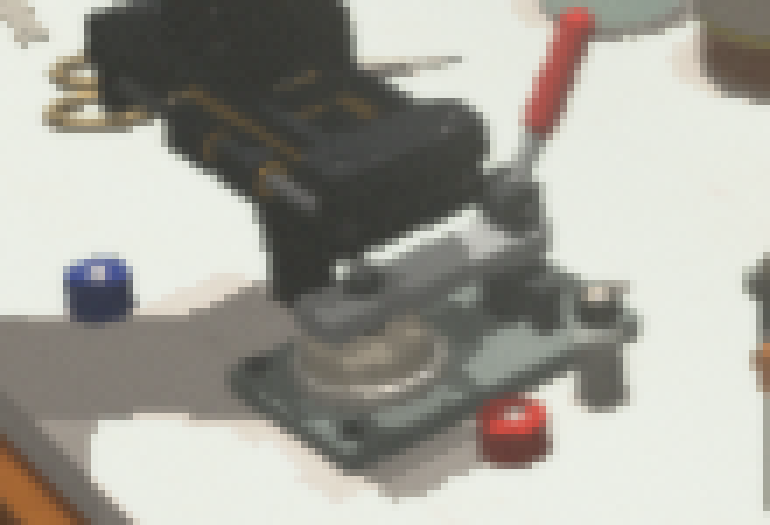

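Pressing harder raised the force to about 11 N with no more motion. The picture shows the strap over the puck at (370,350), along the plate's axis, with the lever still up at (555,75). Now back off, rise, and go above the pivot on the strap's side of the lever.

>>> jog_arm --series '[[[-0.015,0,0],[0,0,0],0],[[-0.015,0,0],[0,0,0],0],[[0,-0.04,0],[0,0,0],0],[[0,-0.04,0],[0,0,0],0],[[0,-0.04,0],[0,0,0],0],[[0.017,0,0.03],[0,0,0],0],[[0.017,0,0.03],[0,0,0],0],[[0.016,0,0.03],[0,0,0],0],[[0,0,0],[0,0,0],0]]'

```text
time_s: 8.32
tcp_pos: [0.5473, 0.2935, 0.1647]
ee_rot: [[0.085, -0.001, 0.996], [-0.996, -0.001, 0.085], [0.001, -1.0, -0.001]]
wrist_force: [-0.5, -0.0, -0.5]
gripper_width: 0.004
```

```bash
python3 - <<'E'
from h import *
s=sense();print(s["tcp_pos"],s["wrist_force"])
a=cv2.resize(capture("scene")[150:235,220:320],None,fx=6,fy=6,interpolation=3)
b=cv2.resize(capture("side")[190:295,260:360],None,fx=5,fy=5,interpolation=3)
print(a.shape,b.shape)
cv2.imwrite("pics/c4.png",a[:,:,::-1]);cv2.imwrite("pics/c5.png",b[:,:,::-1])
print(proj("scene",s["tcp_pos"]),proj("side",s["tcp_pos"]))
E
```

```text
[0.54727825 0.29349483 0.16467712] [-0.45779845 -0.00197751 -0.46566095]
(510, 600, 3) (525, 500, 3)
[270.58053144 164.63945907] [290.79444358 217.23308432]
```

View pics/c4.png

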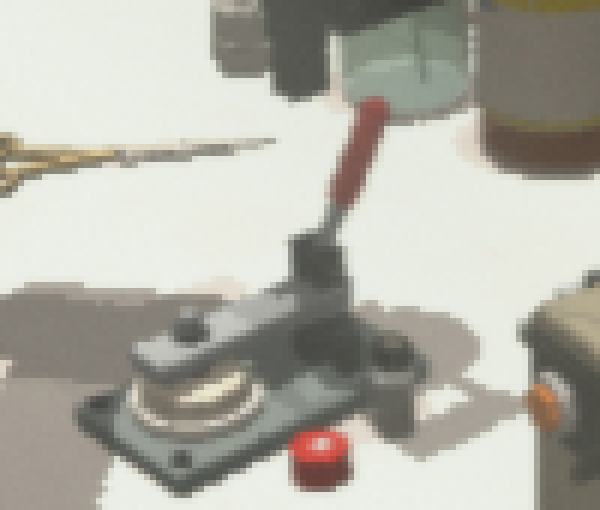

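View pics/c5.png

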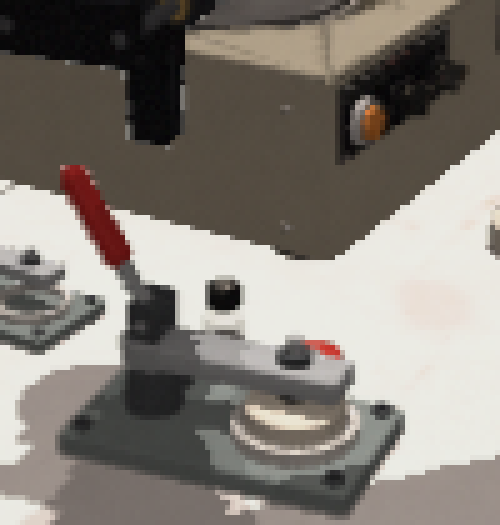

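Both views show the strap closed over the puck, with the nut at (190,320) in the scene crop and (295,345) in the side crop. The lever is up, its tip at (378,102) and (70,170). The finger is on the strap's side of the lever, and all the other things look unmoved.

```bash
python3 - <<'E'
from h import *
np.set_printoptions(precision=4,suppress=True)
A=lambda u,v:((u+.5)/6-.5+220,(v+.5)/6-.5+150)
B=lambda u,v:((u+.5)/5-.5+260,(v+.5)/5-.5+190)
for n,a,b in [("tip",(378,102),(70,170)),("nuttop",(190,318),(295,342)),("gripbase",(340,203),(124,263)),("pin",(318,252),(155,300))]:
    print(n,tri([ray("scene",A(*a)),ray("side",B(*b))]))
E
```

```text
tip [0.594  0.3024 0.141 ]
nuttop [0.4704 0.2888 0.0661]
gripbase [0.5656 0.2989 0.0936]
pin [0.5491 0.295  0.0735]
```

>>> jog_arm --series '[[[-0.004,0.019,0],[0,0,0],0],[[0,0.019,0],[0,0,0],0],[[0,0,0.008],[0,0,0],0],[[0,0,0.007],[0,0,0],0],[[0,0.0045,0.008],[0,0,0],0],[[0,0.0045,0.008],[0,0,0],0],[[0,0,0],[0,0,0],0]]'

```text
time_s: 9.3
tcp_pos: [0.5769, 0.3012, 0.1182]
ee_rot: [[0.087, -0.0, 0.996], [-0.996, -0.0, 0.087], [0.0, -1.0, -0.0]]
wrist_force: [0.5, 0.1, 0.0]
gripper_width: 0.007
```

>>> jog_arm --series '[[[0,0.0065,0.006],[0,0,0],0],[[0,0.0065,0.006],[0,0,0],0],[[0,0.007,0.004],[0,0,0],0],[[0,0.007,0.004],[0,0,0],0],[[0,0,0],[0,0,0],0]]'

```text
time_s: 9.93
tcp_pos: [0.5959, 0.3027, 0.0902]
ee_rot: [[0.087, -0.002, 0.996], [-0.996, -0.001, 0.087], [0.001, -1.0, -0.002]]
wrist_force: [0.1, 0.6, 0.5]
gripper_width: 0.005
```

>>> jog_arm --series '[[[0,0.006,0.002],[0,0,0],0],[[0,0.006,0.001],[0,0,0],0],[[0,0.004,0],[0,0,0],0],[[0,0,0],[0,0,0],0]]'

```text
time_s: 10.42
tcp_pos: [0.5992, 0.3032, 0.0751]
ee_rot: [[0.088, -0.0, 0.996], [-0.996, -0.0, 0.088], [-0.0, -1.0, -0.0]]
wrist_force: [1.1, -0.7, 0.6]
gripper_width: 0.004
```

```bash
python3 - <<'E'
from h import *
b=cv2.resize(capture("side")[200:295,240:360],None,fx=6,fy=6,interpolation=3)
cv2.imwrite("pics/c6.png",b[:,:,::-1])
s=sense();print(s["wrist_force"],proj("side",s["tcp_pos"]))
E
```

```text
[1.02487753 0.32884544 1.1993926 ] [273.08787052 246.61787665]
```

View pics/c6.png

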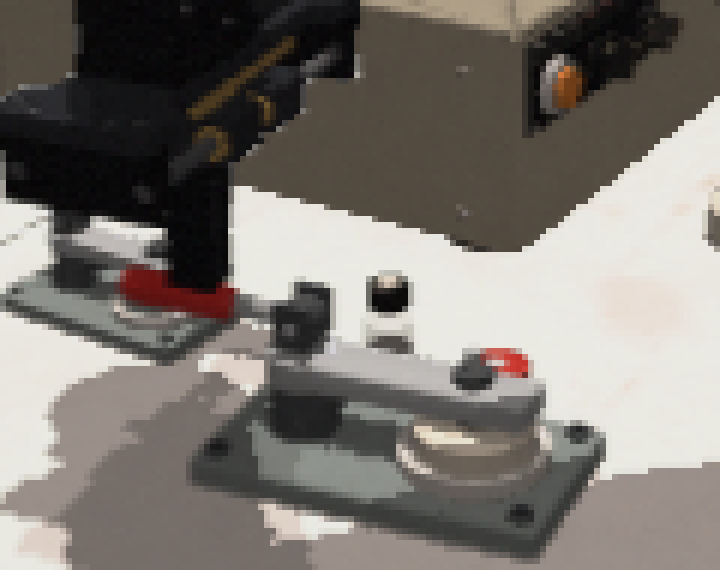

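The lever, from (130,282) to (270,310), is nearly level under the finger. I press down until the end stop shows in the force.

>>> jog_arm --series '[[[0,0.002,0],[0,0,0],0],[[0,0.002,0],[0,0,0],0],[[0,0,0],[0,0,0],0]]'

```text
time_s: 10.85
tcp_pos: [0.5993, 0.3033, 0.074]
ee_rot: [[0.089, 0.001, 0.996], [-0.996, -0.0, 0.089], [0.0, -1.0, 0.001]]
wrist_force: [-3.0, -1.1, 10.4]
gripper_width: 0.004
```

>>> jog_arm --series '[[[0,0.002,0],[0,0,0],0],[[0,0,0],[0,0,0],0]]'

```text
time_s: 11.1
tcp_pos: [0.5994, 0.3034, 0.0737]
ee_rot: [[0.089, 0.002, 0.996], [-0.996, -0.0, 0.089], [0.0, -1.0, 0.002]]
wrist_force: [-4.8, -2.0, 17.2]
gripper_width: -0.001
```

The upward force reached 17 N with the tip stuck at z = 0.0737, matching the 0.074 expected for a level lever, so this is the end stop. Now I hold briefly, lift straight up and look.

>>> jog_arm --series '[[[0,0,0],[0,0,0],0],[[0,0,0],[0,0,0],0],[[0,-0.01,0],[0,0,0],0],[[0,-0.04,0],[0,0,0],0],[[0,-0.05,0],[0,0,0],0],[[0,0,0],[0,0,0],0],[[0,0,0],[0,0,0],0]]'

```text
time_s: 11.98
tcp_pos: [0.5983, 0.303, 0.1685]
ee_rot: [[0.087, -0.002, 0.996], [-0.996, -0.0, 0.087], [0.0, -1.0, -0.002]]
wrist_force: [-0.0, -0.6, -0.2]
gripper_width: 0.007
```

```bash
python3 - <<'E'
from h import *
b=cv2.resize(capture("side")[200:295,240:360],None,fx=6,fy=6,interpolation=3)
a=cv2.resize(capture("scene")[150:240,200:310],None,fx=6,fy=6,interpolation=3)
cv2.imwrite("pics/c7.png",b[:,:,::-1]);cv2.imwrite("pics/c8.png",a[:,:,::-1])
print(sense()["wrist_force"])
E
```

```text
[0.13010147 0.24847071 0.09922625]
```

View pics/c7.png

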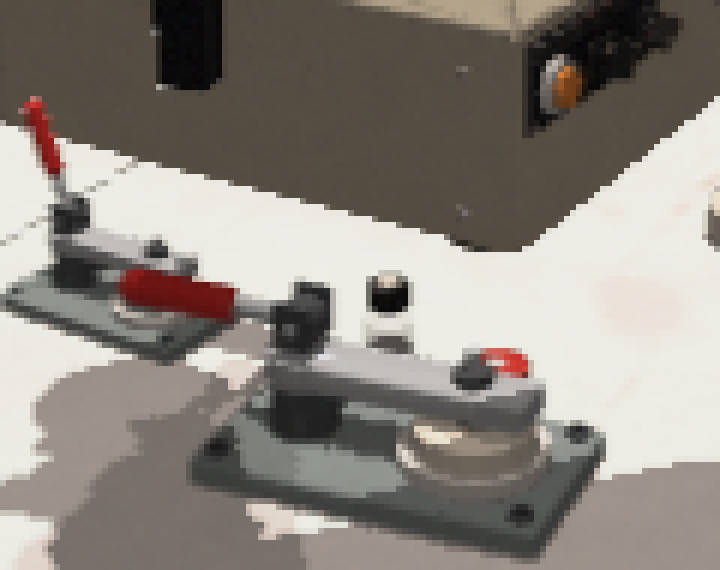

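View pics/c8.png

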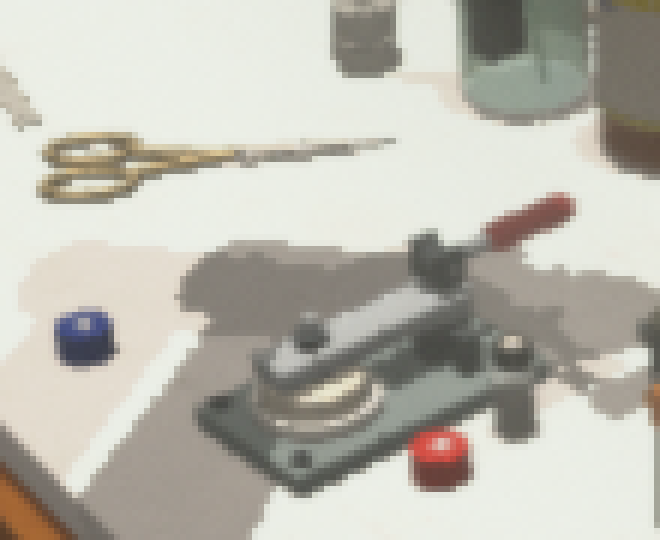

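Both views show the lever lying level and parallel to the strap, with the foot down on the puck, the puck in its nest and the neighbours in place. The finger is clear and the force is about zero, so I hand in.

```bash
python3 -c "
from h import *
A=lambda u,v:((u+.5)/6-.5+200,(v+.5)/6-.5+150)
B=lambda u,v:((u+.5)/6-.5+240,(v+.5)/6-.5+200)
print(tri([ray('scene',A(568,205)),ray('side',B(128,287))]))
print(finish_job())"
```

```text
[0.63620907 0.30676414 0.06541476]
the job is handed in; nothing more can be done
None
```

The puck is clamped and the job is handed in, at about 12 s of the 51 s allowed. The hand-in gives no verdict, so the result rests on my own checks.

- **Fixture choice:** I used the larger of the two fixtures, the one with a puck in its nest. Its plate's long side measured 159 mm against the 160 mm given.
- **Strap:** I pushed it round with the shut fingers until the force rose to about 11 N and it stopped moving. The nut then lay in the closed direction, with the lever still up.
- **Lever:** I pushed it outward and down until it stopped, at 17 N with the fingertip at 73.7 mm (74 mm expected). After I let go, the lever's tip measured 65 mm above the bench against 66 mm for fully down.
- **Last pictures:** The strap is over the puck, the puck is flat in its nest, and the red mount, blue mount and vial look unmoved. The arm is clear, with about zero wrist force.
- **Not checked:** I could not measure the foot's force on the puck directly. I infer it from the lever being at its end stop. The dish and the four spare pucks were outside the last pictures, but the arm did not go near them.

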